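Swap modelling tools and hold the loop tool ready to carve

TASK

Change tools at the modelling table: first put the blue modelling stick away by standing it in the white holder cup and let go of it; then draw the orange-handled loop tool out of the rack, turn it to a slant about halfway between upright and level with its wire loop downwards, and hold the loop over the middle of the clay hedgehog's round back, about 5 cm above it and touching nothing. Finish while still holding the tool there; leave the cup standing and do not disturb the hedgehog or the other two tools in the rack.

Things in the scene. Friction and masses are not known exactly. Their poses are not given: they have to be found in the camera images.
- stick_mid (a point): blue modelling stick: a straight round rod 14 mm in diameter and 170 mm long, its last 30 mm tapered (the tapered end is up at the start); 40 g. This point is its middle, 85 mm from either end; z runs along the stick towards the tapered end. It starts standing in the 35 mm deep hole of the dark wooden stand, so its foot is 10 mm above the table.
- stand: dark wooden stand, a fixed block 70 x 70 x 45 mm with one blind hole of 17 mm diameter, 35 mm deep, in its middle; origin at the centre of its underside, z up.
- cup_floor (a point): white ceramic holder cup with a lilac band, loose, 400 g, outside diameter 68 mm, inside diameter about 59 mm, wall 4 mm, rim 90 mm above the table. This point is the centre of its inner floor, 5 mm above the table; z up. It starts empty.
- loop_tool_handle (a point): loop tool with an ORANGE handle, its steel end a wire loop 12 mm wide: round handle 16 mm thick, 84 mm long, over a brass collar 22 mm wide; 170 mm long in all. Point on its axis in the handle, 130 mm above the steel tip, 40 mm below the handle top; z to the handle top. Hangs by its collar in a rack hole, steel end down; free once raised 90 mm. Mass 50 g.
- loop_tool_tip (a point): the very tip of the orange loop tool's wire loop (the working end), on the tool's axis, 130 mm from the handle point.
- rack: light wooden tool rack, fixed: a shelf 70 mm (along its x) x 160 mm (along its y), 12 mm thick, its top 95 mm above the table, on two end walls; three 14 mm holes on its middle line at y = -50, 0 and +50 mm, one tool in each, in any order, their handle tops 185 mm above the table. Origin at the centre of its underside, z up.
- needle_tool_handle (a point): needle tool with a GREEN handle, to be left in the rack: round handle 16 mm thick, 84 mm long, over a brass collar 22 mm wide; 170 mm long in all. Point on its axis in the handle, 130 mm above the steel tip, 40 mm below the handle top; z to the handle top. Hangs by its collar in a rack hole, steel end down; free once raised 90 mm.
- knife_tool_handle (a point): knife tool with a BLACK handle, to be left in the rack: round handle 16 mm thick, 84 mm long, over a brass collar 22 mm wide; 170 mm long in all. Point on its axis in the handle, 130 mm above the steel tip, 40 mm below the handle top; z to the handle top. Hangs by its collar in a rack hole, steel end down; free once raised 90 mm.
- figure_top (a point): top of the dried white clay hedgehog figure: a loose dome 80 mm across and 50 mm high with a snout that reaches 59 mm from its axis, standing on the round aluminium modelling wheel, whose top is 40 mm above the table. This point is on the dome's axis, 90 mm above the table.
- wheel: fixed round modelling wheel, disc 150 mm in diameter, top 40 mm above the table; origin at the centre of its underside.

How it is judged:
By the outcome, as a careful person would: the job done as asked, in the order asked, and still so for the second after the job is handed in, while the arm keeps its last pose, push and grip.
It also fails if it takes over 51 s, if anything falls off the work surface, if the arm or the gripper's body presses on something with over 40 N, if the wrist force passes 120 N, or if a joint passes its speed limit or range.

ROBOT

A 6-joint arm with a two-finger parallel gripper is mounted at the origin on the work surface. World frame = base frame: x ahead of the robot, y to its left, z up, the work surface at z = 0. Lengths are in m, angles in rad, forces in N, time in s.
With the tool pointing down it reaches from about 0.35 to 0.725 m from the base axis. Payload 6 kg.
Tool frame: the origin (TCP) lies between the finger pads; the fingertips stand 14 mm ahead of it and the grasp point (between the pads) lies 5 mm behind it; z points along the fingers, y is the direction in which the jaws open and shut (so a half turn about z gives the same grasp; the last joint's range is limited). The gripper opens to 85 mm and grips with 20 to 120 N. Pads are 22 mm wide; open, the fingers measure 114 mm over their backs; the gripper's body (76 mm by 85 mm) begins 54 mm behind the grasp point. The pads swing forward as they close: fully open they stand 13 mm farther back than shut.
Start: joints at [-0.908, 0.04, 0.085, 0, -1.615, -0.334], TCP at [0.194, -0.568, 0.245] pointing down, gripper open.
Joint ranges: [-2.56, 2.56], [-1.29, 2.01], [-1.08, 1.49], [-3.29, 1.98], [-2.81, -0.18], [-2.99, 2.99]. Speed limits (rad/s): [2.57, 2.57, 3.01, 3.14, 3.14, 3.14].

INTERFACE

Orientations are given as a unit quaternion [x, y, z, w].
In Python, from cell import ctrl gives the robot as it stands.
- The arm moves only by the tool step_arm, never from a script. Its argument "steps" is a list of rows, each a list of 7 numbers: the turn, a rotation vector about the tool's x, y, z in rad, then the shift along the tool's x, y, z in mm, then the opening, from 0 (shut) to 1 (fully open). In form: [[rx, ry, rz, dx, dy, dz, grip], ...]. A call has 1 to 10 rows; each row is the pose to reach, as a shift and turn from the pose commanded when the call began, along the tool's axes at that moment; what a row does not reach only later rows make up. A row lasts 1/8 s, in which the tool goes at most 62.5 mm and 10.7 degrees, less where a joint would pass 70% of its speed; a pose out of reach is approached as far as the arm can. A call with a gripper value outside its range is refused whole. The fingers move at their own pace and stop on an object; "squeeze" is the grip in N (left out, the last holds). Time passes only in rows, so rows that repeat a pose let the fingers close. It gives the time, the measured TCP pose, the force and the opening at its end, in the units of the state.
- ctrl.get_state(): the state, without advancing time (a new reading comes with each control period).
- ctrl.get_image(name): name is "scene" or "top" or "wrist"; returns (picture, depth): 420x560x3 uint8, blue, green, red; 420x560 float32, m along the optical axis (not along the pixel's ray), 0 where there is no reading.
- ctrl.calibration(name): a dict with "fx", "fy", "cx", "cy" (pixels), "pose" (4x4, takes a point from camera to world coordinates). Camera axes: x right, y up, looking along -z (the intrinsics and any distortion apply to the point x, -y, -z); pixel columns grow to the right and rows downward; lengths in m; the calibration is good to about 2 mm. A picture is of the moment at which its call begins: read the wrist's pose just before it. calibration takes no time and is no camera call; for the wrist camera it gives the pose at the moment of the call.
- ctrl.job_done(): hands the job in, once; it reports no verdict.
The state is a dict: "time_s": time; "joint_positions": joint angles; "qd": joint speeds; "joint_efforts": joint torques, N m; "position": TCP position; "ee_rot": TCP orientation; "wrist_force": force on the tool from outside, world axes, zero at the start; "moment": the same for the moment, N m; "gripper_width": finger opening in m.
Only numpy, scipy, OpenCV 4.12 (cv2) and the standard library are available. Lean on these libraries where they do the work, as an engineer would, in place of code of your own. Each camera call takes 0.05 s, during which the arm holds its last target. There are 200 camera calls.

## Working session

There is one attempt and no reset: what is moved stays moved. The work goes in short steps, Python scripts to look and compute and a tool call to move; the robot and the scene stay as the last step left them, time stands still between calls to the robot, and variables do not carry over. Pictures are saved under pics/ and viewed, about 8 in all and at most 12, crops included, and the job is handed in when it is done.

Besides the shell and the picture viewer there is one more tool, called in YAML: its name, and indented under it one key for each argument. step_arm: Moves the arm, as the interface text tells. Its arguments: {"type":"object","properties":{"steps":{"type":"array","items":{"type":"array","items":{"type":"number"}}},"squeeze":{"type":"number"}},"required":["steps"]}

```bash
mkdir -p pics
cat > h.py <<'E'
import numpy as np, cv2
from cell import ctrl
from scipy.spatial.transform import Rotation as R
def snap(n,f):
    c=ctrl.calibration(n); im,d=ctrl.get_image(n); np.savez(f'pics/{f}.npz',im=im,d=d,**{k:np.array(v) for k,v in c.items() if v is not None})
    cv2.imwrite(f'pics/{f}.png',im); return im,d,c
def load(f):
    z=np.load(f'pics/{f}.npz',allow_pickle=True); return z['im'],z['d'],z
def cloud(d,c):
    v,u=np.mgrid[:d.shape[0],:d.shape[1]]
    p=np.stack([(u-c['cx'])/c['fx']*d,-(v-c['cy'])/c['fy']*d,-d],-1)
    P=np.array(c['pose']); return p@P[:3,:3].T+P[:3,3]
E
python3 - <<'E'
from h import *
s=ctrl.get_state(); print({k:np.round(v,3) for k,v in s.items()})
a=snap('scene','scene0'); b=snap('top','top0'); print(b[2]); print(a[2].keys())
E
```

```text
{'time_s': np.float64(0.0), 'joint_positions': array([-0.908,  0.041,  0.084, -0.   , -1.615, -0.334]), 'qd': array([-0.   ,  0.002,  0.002, -0.001, -0.001,  0.   ]), 'joint_efforts': array([-0.0000e+00, -3.6820e+01,  3.4742e+01,  6.9330e+00, -5.0000e-03,
        0.0000e+00]), 'position': array([ 0.194, -0.568,  0.244]), 'ee_rot': array([-0.164,  0.987,  0.001, -0.   ]), 'wrist_force': array([0.35 , 0.953, 0.041]), 'moment': array([ 0.062, -0.051, -0.   ]), 'gripper_width': np.float64(0.085)}
{'fx': 528.4492875749161, 'fy': 528.4492875749161, 'cx': 271.6965072458128, 'cy': 209.57114399270154, 'pose': array([[ 0.02286519,  0.9940005 , -0.10695879,  0.38696047],
       [-0.99955156,  0.0206605 , -0.02167557, -0.03348448],
       [-0.01933571,  0.10740644,  0.99402716,  1.40994298],
       [ 0.        ,  0.        ,  0.        ,  1.        ]])}
dict_keys(['fx', 'fy', 'cx', 'cy', 'pose'])
```

View pics/top0.png

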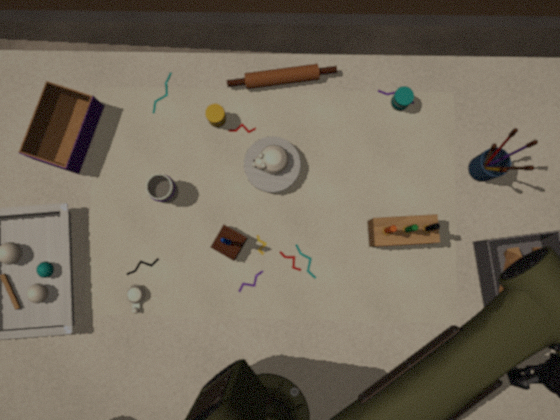

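View pics/scene0.png

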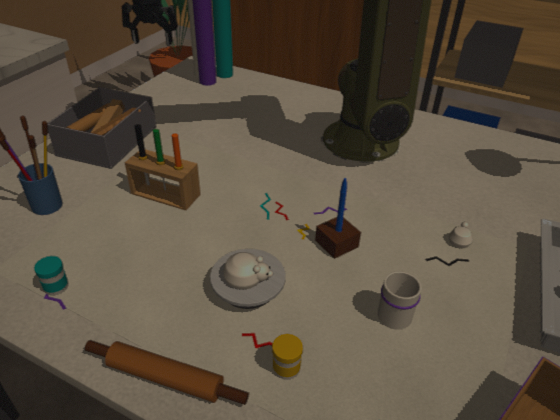

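The top view shows the stand at (229,243), the cup at (161,188), the hedgehog at (272,159) with its snout to the left, and the rack at (405,231). The orange tool is at (391,230), at the end of the rack nearer the wheel.

Run:
```python
from h import *
im,d,c=load('top0'); P=cloud(d,c); hsv=cv2.cvtColor(im,cv2.COLOR_BGR2HSV)
def box(u0,u1,v0,v1,z0,z1,n):
    m=np.zeros(d.shape,bool); m[v0:v1,u0:u1]=1; m&=(d>0)&(P[...,2]>z0)&(P[...,2]<z1)
    q=P[m]; 
    if len(q)<3: print(n,len(q)); return
    (cx,cy),(w,h),a=cv2.minAreaRect(q[:,:2].astype(np.float32))
    print(n,len(q),'mean',q.mean(0).round(4),'rect',np.round([cx,cy,w,h,a],4))
box(205,255,220,265,.035,.055,'stand'); box(205,255,220,265,.1,.25,'stick')
box(140,185,170,210,.08,.1,'cuprim'); box(140,185,170,210,-.01,.02,'cupfloor')
box(240,310,130,200,.03,.046,'wheel');box(240,310,130,200,.055,.1,'hog');box(240,310,130,200,.075,.1,'hogtop')
box(365,445,210,250,.085,.105,'shelf')
for n,u in(('o',391),('g',412),('k',432)): box(u-9,u+9,218,240,.15,.2,n)
im,d,c=load('scene0'); P=cloud(d,c)
print('--scene')
box(325,362,175,250,.1,.25,'stick'); box(325,362,175,215,.08,.12,'stick lo'); box(325,362,175,240,.14,.165,'stick hi')
box(170,190,130,170,.12,.2,'o');box(150,166,125,165,.12,.2,'g');box(132,149,120,160,.12,.2,'k')
box(380,422,270,330,.08,.1,'cuprim'); box(215,275,245,300,.055,.1,'hog');box(215,275,245,300,.075,.1,'hogtop');box(120,205,145,210,.085,.1,'shelf')
```

```text
stand 683 mean [0.4471 0.1072 0.0454] rect [ 0.4474  0.108   0.0706  0.0699 61.5397]
stick 40 mean [0.4463 0.1049 0.154 ] rect [0.4473 0.106  0.0131 0.0096 2.3095]
cuprim 165 mean [0.5834 0.2837 0.0887] rect [0.5832 0.2835 0.0667 0.0661 4.1631]
cupfloor 1318 mean [0.5849 0.2933 0.0022] rect [0.5876 0.2955 0.109  0.1246 1.5849]
wheel 1654 mean [6.50e-01 1.00e-04 4.04e-02] rect [ 6.5640e-01 -2.0000e-04  1.5040e-01  1.4530e-01  1.4888e+00]
hog 767 mean [ 0.6591 -0.0014  0.0794] rect [ 6.65400e-01 -1.20000e-03  8.51000e-02  7.75000e-02  6.83637e+01]
hogtop 562 mean [ 0.6622 -0.0011  0.0836] rect [ 6.60400e-01 -1.50000e-03  6.61000e-02  7.82000e-02  4.66281e+01]
shelf 1582 mean [ 0.4848 -0.3353  0.0962] rect [ 0.4858 -0.338   0.0703  0.1616  4.3597]
o 58 mean [ 0.4811 -0.2863  0.1786] rect [ 4.81500e-01 -2.87500e-01  1.49000e-02  1.53000e-02  5.18348e+01]
g 57 mean [ 0.4851 -0.3358  0.1786] rect [ 4.85500e-01 -3.37300e-01  1.45000e-02  1.49000e-02  4.25184e+01]
k 60 mean [ 0.4887 -0.3852  0.1789] rect [ 4.8900e-01 -3.8730e-01  1.5900e-02  1.3900e-02  7.7608e+01]
--scene
stick 199 mean [0.
[... 302 characters left out ...]
mean [ 0.4847 -0.2841  0.1556] rect [ 4.82900e-01 -2.86100e-01  1.79000e-02  1.58000e-02  6.34597e+01]
g 181 mean [ 0.4885 -0.3338  0.1552] rect [ 4.87300e-01 -3.34700e-01  1.23000e-02  1.58000e-02  4.43259e+01]
k 178 mean [ 0.4923 -0.3833  0.1556] rect [ 4.90700e-01 -3.85000e-01  1.84000e-02  1.51000e-02  4.23775e+01]
cuprim 405 mean [0.5838 0.2854 0.0865] rect [ 0.5834  0.2848  0.0675  0.0669 57.0091]
hog 1203 mean [0.6739 0.0086 0.0756] rect [6.6400e-01 2.6000e-03 7.1300e-02 8.6000e-02 5.5655e+01]
hogtop 698 mean [0.6684 0.0039 0.0826] rect [6.64300e-01 8.00000e-04 6.93000e-02 6.59000e-02 7.12409e+01]
shelf 1134 mean [ 0.4931 -0.3289  0.0936] rect [ 0.4847 -0.3366  0.0748  0.1629  4.8494]
```

```bash
cat >> h.py <<'E'
def pose(yawx,tilt,az=0.):
    "tool x at yaw (deg), pointing down, then tilted so that fingers swing towards azimuth az (deg)"
    x=np.array([np.cos(np.radians(yawx)),np.sin(np.radians(yawx)),0]);z=np.array([0,0,-1.]);
    r=R.from_matrix(np.stack([x,np.cross(z,x),z],1)); a=np.radians(az)
    return R.from_rotvec(np.radians(tilt)*np.array([np.sin(a),-np.cos(a),0]))*r
def row(rt,pt,s=None):
    s=s or ctrl.get_state(); r0=R.from_quat(s['ee_rot'])
    print('row',(r0.inv()*rt).as_rotvec().round(3),(r0.inv().apply(np.array(pt)-s['position'])*1000).round(1))
E
python3 - <<'E'
from h import *
row(pose(206,0),[.4474,.107,.26])
# hog dome: combined fit, points of both cameras
Q=[]
for f in('top0','scene0'):
    im,d,c=load(f);p=cloud(d,c).reshape(-1,3);m=(np.hypot(p[:,0]-.662,p[:,1])<.046)&(p[:,2]>.05)&(p[:,2]<.1);Q.append(p[m])
from scipy.optimize import least_squares
for q in Q+[np.vstack(Q)]:
    g=lambda v:np.sqrt(((q[:,0]-v[0])**2+(q[:,1]-v[1])**2)/.04**2+((q[:,2]-.04-v[2])/.05)**2)-1
    s=least_squares(g,[.662,0,0],loss='soft_l1',f_scale=.03);print(s.x.round(4),np.abs(s.fun).mean()*40)
E
```

```text
row [ 0.002  0.    -0.125] [-457.9  556.6  -14.8]
[ 0.6641 -0.0033  0.0042] 2.79767596804306
[ 0.6636 -0.0019  0.0021] 2.4697805995741944
[ 0.6634 -0.0025  0.003 ] 2.656277869476384
```

step_arm:
  steps:
    - [0, 0, -0.125, -458, 557, -15, 1]
    - [0, 0, -0.125, -458, 557, -15, 1]
    - [0, 0, -0.125, -458, 557, -15, 1]
    - [0, 0, -0.125, -458, 557, -15, 1]
    - [0, 0, -0.125, -458, 557, -15, 1]
    - [0, 0, -0.125, -458, 557, -15, 1]
    - [0, 0, -0.125, -458, 557, -15, 1]
    - [0, 0, -0.125, -458, 557, -15, 1]
    - [0, 0, -0.125, -458, 557, -15, 1]
    - [0, 0, -0.125, -458, 557, -15, 1]

```text
time_s: 1.35
position: [0.4136, 0.0194, 0.2585]
ee_rot: [-0.225, 0.974, 0.0, 0.0]
wrist_force: [1.6, -0.9, 0.7]
gripper_width: 0.0856
```

Run:
```python
from h import *
row(pose(206,0),[.4474,.107,.26])
```

```text
row [0.    0.001 0.001] [-68.8  63.9  -1.4]
```

step_arm:
  steps:
    - [0, 0, 0, -69, 64, -1, 1]
    - [0, 0, 0, -69, 64, -1, 1]
    - [0, 0, 0, -69, 64, -1, 1]
    - [0, 0, 0, -69, 64, -1, 1]

```text
time_s: 1.85
position: [0.4473, 0.1046, 0.2591]
ee_rot: [-0.225, 0.974, -0.0, -0.0]
wrist_force: [-0.5, -0.7, -0.6]
gripper_width: 0.0853
```

Run:
```python
from h import *
print(ctrl.get_state()['position'])
im,d,c=snap('wrist','w1');P=cloud(d,c);hsv=cv2.cvtColor(im,cv2.COLOR_BGR2HSV)
print(c['pose'].round(3))
row(pose(206,0),[.4474,.107,.13])
m=(P[...,2]>.1)&(P[...,2]<.2)&(d>0)&(hsv[...,0]>95)&(hsv[...,0]<130)&(hsv[...,1]>120)
q=P[m];print(len(q), q.mean(0).round(4) if len(q) else '')
for a in (.1,.12,.14,.16):
    k=q[(q[:,2]>a)&(q[:,2]<a+.02)]
    if len(k): print(a,len(k),k.mean(0).round(4),k.min(0).round(4),k.max(0).round(4))
```

```text
[0.44729144 0.1045579  0.25911207]
[[-0.439 -0.856 -0.274  0.378]
 [ 0.899 -0.418 -0.133  0.07 ]
 [-0.001 -0.305  0.952  0.388]
 [ 0.     0.     0.     1.   ]]
row [-0.  0. -0.] [ -1.3   2.4 129.4]
556 [0.4428 0.1062 0.1512]
0.1 79 [0.4415 0.1057 0.1104] [0.4396 0.1018 0.1003] [0.4456 0.1118 0.1198]
0.12 89 [0.4415 0.1057 0.1303] [0.4394 0.1016 0.12  ] [0.4462 0.1116 0.1394]
0.14 143 [0.442  0.1057 0.1507] [0.4395 0.1015 0.14  ] [0.4479 0.1127 0.16  ]
0.16 207 [0.4437 0.1067 0.1706] [0.4403 0.1023 0.1602] [0.4481 0.1116 0.18  ]
```

View pics/w1.png

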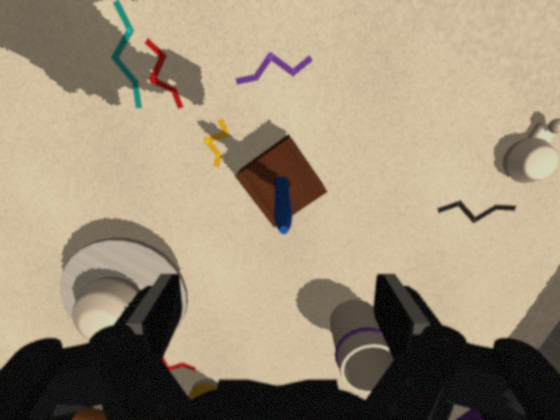

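The wrist view shows the blue stick's tip at (284,229), centred between the jaws, with the stand free around it. Its measured axis is about (0.447, 0.108). Next I go down and grip it.

step_arm:
  steps:
    - [0, 0, 0, -1, 3, 60, 1]
    - [0, 0, 0, -1, 3, 115, 1]
    - [0, 0, 0, -1, 3, 129, 1]
    - [0, 0, 0, -1, 3, 129, 1]
    - [0, 0, 0, -1, 3, 129, 0]
    - [0, 0, 0, -1, 3, 129, 0]
    - [0, 0, 0, -1, 3, 129, 0]
    - [0, 0, 0, -1, 3, 129, 0]
    - [0, 0, 0, -1, 3, 129, 0]
  squeeze: 35

```text
time_s: 3.02
position: [0.4472, 0.1082, 0.1307]
ee_rot: [-0.225, 0.974, 0.0, 0.0]
wrist_force: [0.2, 1.1, 2.0]
gripper_width: 0.013
```

step_arm:
  steps:
    - [0, 0, 0, 0, 0, -15, 0]
    - [0, 0, 0, 0, 0, -40, 0]
    - [0, 0, 0, 0, 0, -90, 0]
    - [0, 0, 0, 0, 0, -135, 0]
    - [0, 0, 0, 0, 0, -135, 0]

```text
time_s: 3.65
position: [0.4483, 0.1082, 0.2704]
ee_rot: [-0.225, 0.974, 0.001, 0.004]
wrist_force: [-0.3, 0.2, -0.6]
gripper_width: 0.0132
```

Run:
```python
from h import *
c=np.array([.5835,.2842]); a=np.radians(26); u=np.array([np.cos(a),np.sin(a)])
t=np.radians(18); d=np.r_[np.sin(t)*u,-np.cos(t)]
print(ctrl.get_state()['position'],ctrl.get_state()['gripper_width'])
for z in(.13,.010):
    f=np.r_[c+.008*u,z]; rt=pose(206,18,26); print(rt.as_matrix()[:,2].round(3),d.round(3)); row(rt,f-.1207*d)
```

```text
[0.44826048 0.10818827 0.27036532] 0.013183961733648135
[ 0.278  0.135 -0.951] [ 0.278  0.135 -0.951]
row [-0.    -0.307 -0.   ] [-169.2   99.    26.8]
[ 0.278  0.135 -0.951] [ 0.278  0.135 -0.951]
row [-0.    -0.307 -0.   ] [-168.3   99.   146.8]
```

step_arm:
  steps:
    - [0, -0.1, 0, -50, 30, 5, 0]
    - [0, -0.2, 0, -100, 60, 10, 0]
    - [0, -0.307, 0, -145, 85, 20, 0]
    - [0, -0.307, 0, -169, 99, 25, 0]
    - [0, -0.307, 0, -169, 99, 27, 0]
    - [0, -0.307, 0, -169, 99, 27, 0]

```text
time_s: 4.4
position: [0.5553, 0.2707, 0.238]
ee_rot: [-0.222, 0.963, 0.034, 0.149]
wrist_force: [-0.1, 0.0, -1.0]
gripper_width: 0.0132
```

Run:
```python
from h import *
c=np.array([.5835,.2842]); a=np.radians(26); u=np.array([np.cos(a),np.sin(a)])
t=np.radians(18); d=np.r_[np.sin(t)*u,-np.cos(t)]
row(pose(206,18,26),np.r_[c+.008*u,.010]-.1207*d)
im,dd,cc=snap('wrist','w2');snap('scene','s2')
a=cv2.imread('pics/s2.png')[120:340,260:460]; b=cv2.imread('pics/w2.png')
cv2.imwrite('pics/m2.png',np.hstack([cv2.resize(a,(381,420)),cv2.resize(b,(419,420))]))
im,dd,cc=load('s2');P=cloud(dd,cc);hsv=cv2.cvtColor(im,cv2.COLOR_BGR2HSV)
m=np.zeros(dd.shape,bool);m[120:340,330:450]=1
m&=(hsv[...,0]>100)&(hsv[...,0]<125)&(hsv[...,1]>150)&(P[...,2]>.08);q=P[m];q=q[q[:,2].argsort()];print(len(q),q[:5].mean(0) if len(q)>5 else '',q[-5:].mean(0))
```

```text
row [-0.    -0.008  0.   ] [ 32.3  -0.2 108.5]
557 [0.5919237  0.28598109 0.12654886] [0.82647104 0.3021624  0.47832616]
```

View pics/m2.png

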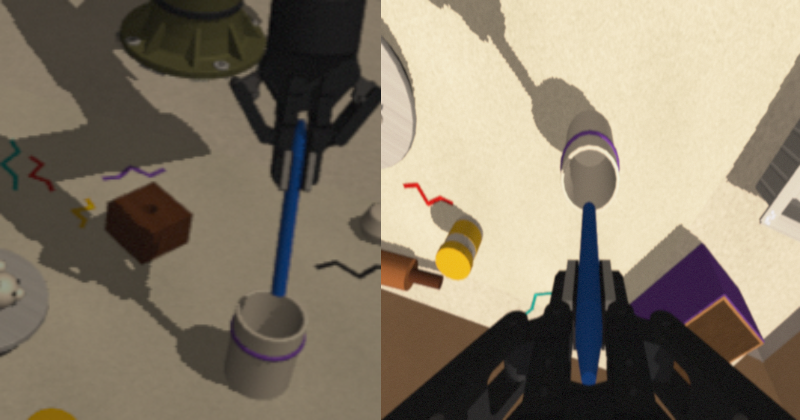

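The left panel (scene crop) shows the slanted stick with its foot just over the cup mouth at about (278,295). The measured foot is (0.592, 0.286, 0.127), as planned. Next I lower it.

step_arm:
  steps:
    - [0, -0.004, 0, 10, 0, 35, 0]
    - [0, -0.008, 0, 20, 0, 70, 0]
    - [0, -0.008, 0, 29, 0, 98, 0]
    - [0, -0.008, 0, 32, 0, 106, 0]
    - [0, -0.008, 0, 32, 0, 106, 0]
    - [0, -0.008, 0, 32, 0, 106, 0]

```text
time_s: 5.25
position: [0.5576, 0.2722, 0.1298]
ee_rot: [-0.222, 0.962, 0.036, 0.154]
wrist_force: [0.0, -0.6, 0.7]
gripper_width: 0.0131
```

step_arm:
  steps:
    - [0, 0, 0, 1, 0, 4, 0]
    - [0, 0, 0, 2, 0, 6, 0]
    - [0, 0, 0, 2, 0, 6, 0]

```text
time_s: 5.62
position: [0.5571, 0.2719, 0.1217]
ee_rot: [-0.222, 0.962, 0.035, 0.153]
wrist_force: [0.2, 0.6, 1.3]
gripper_width: 0.013
```

step_arm:
  steps:
    - [0, 0, 0, 2, 0, 6, 0.4]
    - [0, 0, 0, 2, 0, 6, 0.7]
    - [0, 0, 0, 2, 0, 6, 1]
    - [0, 0, 0, 2, 0, 6, 1]
    - [0, 0, 0, 2, 0, 6, 1]
    - [0, 0, 0, 2, 0, 6, 1]

```text
time_s: 6.38
position: [0.5569, 0.2717, 0.115]
ee_rot: [-0.222, 0.962, 0.035, 0.153]
wrist_force: [0.0, -0.5, -0.6]
gripper_width: 0.0855
```

Run:
```python
from h import *
snap('wrist','w3');snap('scene','s3')
a=cv2.imread('pics/s3.png')[120:340,300:500]; b=cv2.imread('pics/w3.png')
cv2.imwrite('pics/m3.png',np.hstack([cv2.resize(a,(381,420)),cv2.resize(b,(419,420))]))
```

```text
(no output)
```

View pics/m3.png

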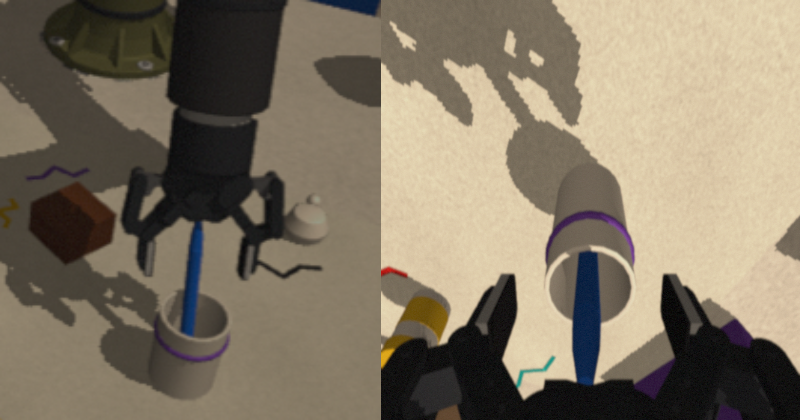

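The stick now leans free in the cup: in the left panel it enters at (190,330) with its top at (197,225), and the fingers are well clear on both sides. Next I back off along the finger axis.

step_arm:
  steps:
    - [0, 0, 0, 0, 0, -40, 1]
    - [0, 0, 0, 0, 0, -90, 1]
    - [0, 0, 0, 0, 0, -140, 1]
    - [0, 0, 0, 0, 0, -140, 1]
    - [0, 0, 0, 0, 0, -140, 1]

```text
time_s: 7.1
position: [0.5177, 0.2528, 0.2477]
ee_rot: [-0.222, 0.962, 0.036, 0.153]
wrist_force: [-0.6, 1.1, -1.2]
gripper_width: 0.0849
```

Run:
```python
from h import *
print(ctrl.get_state()['position'])
row(pose(274.3,0),[.482,-.287,.275])
```

```text
[0.51767181 0.25279942 0.24770477]
row [-0.187  0.277 -1.182] [ 247.  -469.5 -109.5]
```

step_arm:
  steps:
    - [-0.187, 0.277, -1.182, 247, -470, -110, 1]
    - [-0.187, 0.277, -1.182, 247, -470, -110, 1]
    - [-0.187, 0.277, -1.182, 247, -470, -110, 1]
    - [-0.187, 0.277, -1.182, 247, -470, -110, 1]
    - [-0.187, 0.277, -1.182, 247, -470, -110, 1]
    - [-0.187, 0.277, -1.182, 247, -470, -110, 1]
    - [-0.187, 0.277, -1.182, 247, -470, -110, 1]
    - [-0.187, 0.277, -1.182, 247, -470, -110, 1]
    - [-0.187, 0.277, -1.182, 247, -470, -110, 1]
    - [-0.187, 0.277, -1.182, 247, -470, -110, 1]

```text
time_s: 8.35
position: [0.4813, -0.2905, 0.2737]
ee_rot: [0.732, -0.681, -0.001, 0.001]
wrist_force: [0.2, 0.1, -0.0]
gripper_width: 0.0856
```

Run:
```python
from h import *
print(ctrl.get_state()['position'],ctrl.get_state()['joint_positions'].round(2))
im,d,c=snap('wrist','w4');P=cloud(d,c);hsv=cv2.cvtColor(im,cv2.COLOR_BGR2HSV)
row(pose(274.3,0),[.482,-.287,.275]); row(pose(274.3,0),[.482,-.287,.14])
m=(d>0)&(P[...,2]>.11)&(P[...,2]<.2)&(np.hypot(P[...,0]-.482,P[...,1]+.287)<.025)
q=P[m];print(len(q))
for a,b in((.11,.135),(.135,.16),(.16,.18),(.18,.2)):
    k=q[(q[:,2]>a)&(q[:,2]<b)]
    if len(k): print(a,len(k),k.mean(0).round(4),k.min(0).round(4),k.max(0).round(4))
print(c['pose'][:3,3].round(3))
```

```text
[ 0.48125709 -0.29046201  0.27371704] [-0.19 -0.05  0.04  0.   -1.67  0.26]
row [ 0.004 -0.    -0.004] [-4.6 -1.3 -1.4]
row [ 0.004 -0.    -0.004] [ -4.6  -1.9 133.6]
834
0.11 126 [ 0.4822 -0.2945  0.1233] [ 0.4742 -0.2965  0.1103] [ 0.4894 -0.2891  0.135 ]
0.135 159 [ 0.482  -0.2946  0.1482] [ 0.4744 -0.2964  0.1352] [ 0.4892 -0.2899  0.1599]
0.16 163 [ 0.4823 -0.2944  0.1703] [ 0.4742 -0.2963  0.1601] [ 0.4894 -0.2894  0.1796]
0.18 386 [ 0.4816 -0.2895  0.1849] [ 0.4739 -0.2963  0.1801] [ 0.4889 -0.2813  0.1876]
[ 0.488 -0.369  0.403]
```

View pics/w4.png

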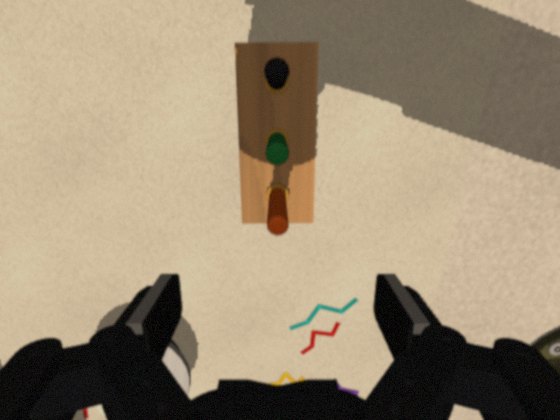

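The orange tool's top is at (278,225), between the jaws in the wrist view; green (278,150) and black (277,73) lie beyond it, out of the jaws' way. Next I go down and grip.

step_arm:
  steps:
    - [0.004, 0, -0.004, -4, -1.5, 50, 1]
    - [0.004, 0, -0.004, -4, -1.5, 100, 1]
    - [0.004, 0, -0.004, -4, -1.5, 132, 1]
    - [0.004, 0, -0.004, -4, -1.5, 132, 1]
    - [0.004, 0, -0.004, -4, -1.5, 132, 0]
    - [0.004, 0, -0.004, -4, -1.5, 132, 0]
    - [0.004, 0, -0.004, -4, -1.5, 132, 0]
    - [0.004, 0, -0.004, -4, -1.5, 132, 0]
    - [0.004, 0, -0.004, -4, -1.5, 132, 0]
  squeeze: 40

```text
time_s: 9.52
position: [0.4829, -0.2838, 0.1444]
ee_rot: [0.735, -0.679, 0.001, -0.001]
wrist_force: [-3.5, 0.2, 3.5]
gripper_width: 0.015
```

Run:
```python
from h import *
s=ctrl.get_state();print(s['position'],s['gripper_width'],s['moment'],s['wrist_force'])
row(pose(274.3,0),[.4818,-.288,.14])
```

```text
[ 0.48294692 -0.28378699  0.14440994] 0.015031832845745854 [ 0.07193906  1.22431461 -0.02972992] [-3.4678496   0.15970891  3.4864395 ]
row [-0.003 -0.001  0.004] [4.1 1.5 4.4]
```

step_arm:
  steps:
    - [0, 0, 0, 0, 0, -20, 0]
    - [0, 0, 0, 0, 0, -50, 0]
    - [0, 0, 0, 0, 0, -85, 0]
    - [0, 0, 0, 0, 0, -120, 0]
    - [0, 0, 0, 0, 0, -170, 0]
    - [0, 0, 0, 0, 0, -190, 0]
    - [0, 0, 0, 0, 0, -190, 0]
    - [0, 0, 0, 0, 0, -190, 0]

```text
time_s: 10.52
position: [0.4826, -0.2832, 0.333]
ee_rot: [0.735, -0.678, 0.001, -0.001]
wrist_force: [0.3, 0.3, -1.5]
gripper_width: 0.0147
```

Run:
```python
from h import *
s=ctrl.get_state();print(s['position'],s['gripper_width'],s['wrist_force'])
im,d,c=snap('scene','s5');P=cloud(d,c);snap('wrist','w5')
a=im[60:340,100:373]; b=cv2.imread('pics/w5.png')
cv2.imwrite('pics/m5.png',np.hstack([cv2.resize(a,(410,420)),cv2.resize(b,(390,420))]))
t=np.radians(45);u=np.array([1,0,0]);dd=np.array([np.sin(t),0,-np.cos(t)])
tip=np.array([.6635,-.002,.18]);rt=pose(274.3,45,0);print(rt.as_matrix()[:,2]);print(tip-.1294*dd);row(rt,tip-.1294*dd)
```

```text
[ 0.48261235 -0.28323857  0.33303935] 0.014699538233433092 [ 0.29367397  0.31319582 -1.5084472 ]
[ 7.07106781e-01  5.55111512e-17 -7.07106781e-01]
[ 0.57200038 -0.002       0.27149962]
row [0.781 0.061 0.004] [-273.3 -111.5   61.5]
```

View pics/m5.png

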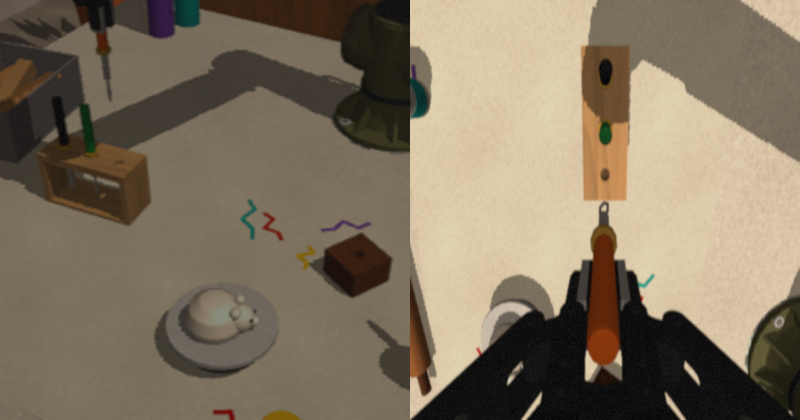

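The tool is out of the rack and held straight, with the loop tip at (604,207) in the right panel. The green and black tools are still standing in the rack. Next I carry it over the hedgehog while tilting it, keeping 9 cm above for now.

step_arm:
  steps:
    - [0.12, 0.01, 0, -45, -18, 8, 0]
    - [0.26, 0.02, 0, -95, -38, 20, 0]
    - [0.4, 0.03, 0, -145, -58, 32, 0]
    - [0.53, 0.04, 0.002, -190, -77, 43, 0]
    - [0.66, 0.05, 0.003, -235, -95, 53, 0]
    - [0.781, 0.061, 0.004, -273, -111, 61, 0]
    - [0.781, 0.061, 0.004, -273, -111, 61, 0]
    - [0.781, 0.061, 0.004, -273, -111, 61, 0]
    - [0.781, 0.061, 0.004, -273, -111, 61, 0]
    - [0.781, 0.061, 0.004, -273, -111, 61, 0]

```text
time_s: 11.88
position: [0.5723, -0.0033, 0.275]
ee_rot: [0.676, -0.629, 0.282, -0.261]
wrist_force: [0.8, -0.1, -0.2]
gripper_width: 0.015
```

Run:
```python
from h import *
s=ctrl.get_state();z=R.from_quat(s['ee_rot']).as_matrix()[:,2];print(s['position'],s['gripper_width'],s['wrist_force'],z,'tip',s['position']+.1294*z)
im,d,c=snap('scene','s6');im2,d2,c2=snap('wrist','w6');snap('top','t6')
a=im[120:320,170:370]
cv2.imwrite('pics/m6.png',np.hstack([cv2.resize(a,(420,420)),cv2.resize(im2,(380,420))]))
t=np.radians(45);dd=np.array([np.sin(t),0,-np.cos(t)]);row(pose(274.3,45,0),np.array([.6635,-.002,.14])-.1294*dd)
P=cloud(d2,c2);m=(np.hypot(P[...,0]-.6635,P[...,1]+.002)<.08)&(P[...,2]>.085)&(P[...,2]<.1);print('hog top wrist',P[m].mean(0) if m.any() else 0)
```

```text
[ 0.57234614 -0.00334915  0.27497981] 0.015036172631861073 [ 0.78479756 -0.06012447 -0.22612929] [ 0.70961589 -0.00118544 -0.70458774] tip [ 0.66417044 -0.00350255  0.18380616]
row [-0.003 -0.001 -0.001] [-3.4 30.  29.8]
hog top wrist [ 0.66134231 -0.00279101  0.08732239]
```

View pics/m6.png

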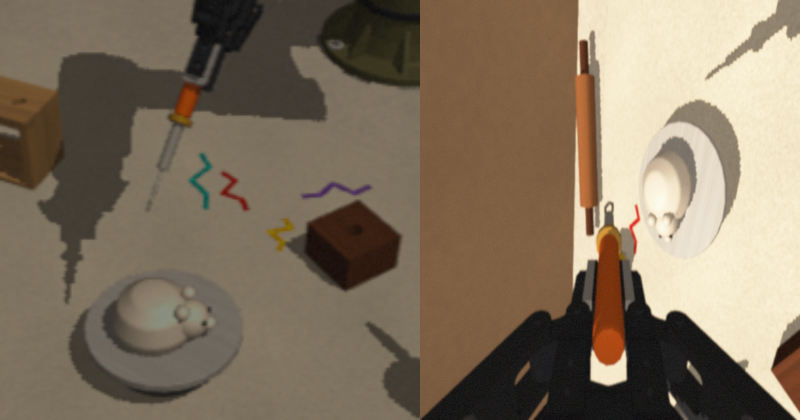

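The tool is at a 45° slant, loop down over the dome: the tip is at about (150,208) in the left panel, above the dome at (150,315). Nothing else has moved. Next I lower it 4 cm.

step_arm:
  steps:
    - [-0.003, 0, 0, -2, 10, 10, 0]
    - [-0.003, 0, 0, -3, 20, 20, 0]
    - [-0.003, 0, 0, -3, 28, 27, 0]
    - [-0.003, 0, 0, -3, 30, 29, 0]
    - [-0.003, 0, 0, -3, 30, 29, 0]
    - [-0.003, 0, 0, -3, 30, 29, 0]
    - [-0.003, 0, 0, -3, 30, 29, 0]

```text
time_s: 12.9
position: [0.5713, -0.0018, 0.2322]
ee_rot: [0.677, -0.628, 0.281, -0.26]
wrist_force: [0.5, 0.3, -1.4]
gripper_width: 0.0148
```

Run:
```python
from h import *
s=ctrl.get_state();z=R.from_quat(s['ee_rot']).as_matrix()[:,2];print(s['position'],s['gripper_width'],s['wrist_force'],'tip',s['position']+.1294*z)
im,d,c=snap('scene','s7');im2,d2,c2=snap('top','t7')
cv2.imwrite('pics/m7.png',np.hstack([cv2.resize(im[120:320,190:440],(500,400)),cv2.resize(im2[100:280,140:275],(300,400))]))
P=cloud(d,c);m=(d>0)&(abs(P[...,1]+.003)<.02)&(P[...,0]>.6)&(P[...,0]<.7)&(P[...,2]>.11)&(P[...,2]<.25)
q=P[m];q=q[q[:,2].argsort()];print(len(q),q[:6].round(4))
# tool axis
x=np.polyfit(q[:,2],q[:,0],1);y=np.polyfit(q[:,2],q[:,1],1);print('dx/dz,dy/dz',x[0],y[0])
v,u=np.nonzero(m);print('lowest px',u[v.argmax()],v.max())
```

```text
[ 0.57132145 -0.00184005  0.2321504 ] 0.014780539255728462 [ 0.52282425  0.27917447 -1.39638465] tip [ 0.66282055 -0.00192937  0.1406503 ]
228 [[ 0.6618 -0.0052  0.1415]
 [ 0.6601 -0.004   0.143 ]
 [ 0.662  -0.005   0.1442]
 [ 0.6598 -0.0041  0.1453]
 [ 0.6591 -0.0045  0.147 ]
 [ 0.6638 -0.0038  0.1486]]
dx/dz,dy/dz -0.8852422971752251 0.009037676135877566
lowest px 242 237
```

View pics/m7.png

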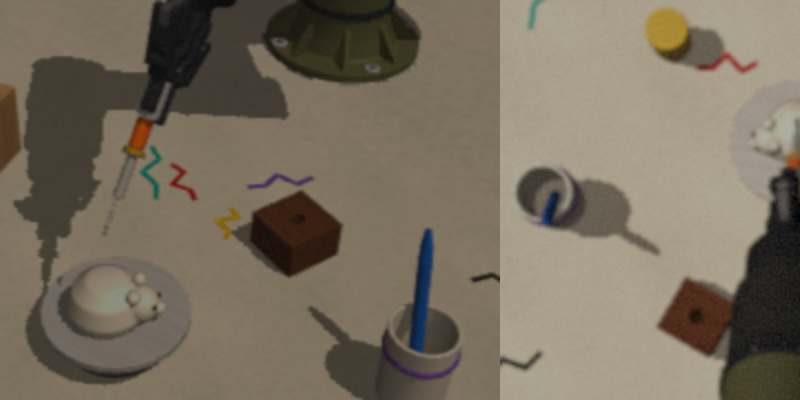

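The stick leans in the upright cup, and the loop tip is over the dome at about 5 cm with nothing touching it. I'm handing in.

```bash
python3 -c "
from cell import ctrl
print(ctrl.job_done())"
```

```text
the job is handed in; nothing more can be done
None
```

The tool change is done and handed in at about 13 s of the 51 s allowed. No verdict was reported.

- **Blue stick:** it leans in the upright white cup, let go, and the last pictures show it still there.
- **Loop tool:** the gripper still holds it at about 45° with the loop down. By the arm's pose, the tip is at (0.663, -0.002, 0.141) m. That is about 5 cm above the dome top, which I measured at about (0.6635, -0.002) m.
- **Touching and disturbing:** the wrist force was below 2 N at the end. The hedgehog looked unmoved in the last picture. The green and black tools were still in the rack when I last looked, just after drawing the loop tool out.

**Checks that disagreed:**
- The scene camera's depth put the tip at about (0.661, -0.004, 0.1415) m, 2 mm off the arm's figure, and the slant at about 41.5° rather than 45°. That reading is coarse on such thin wire.
- As I let go of the stick, the gripper sank about 6 mm more than I intended. No push was measured and the cup stayed upright.

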